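# Clear, load and start the bench battery charger

### The arm

A 6-joint arm with a two-finger parallel gripper is mounted at the origin on the work surface. World frame = base frame: x ahead of the robot, y to its left, z up, the work surface at z = 0. Lengths are in m, angles in rad, forces in N, time in s.
With the tool pointing down it reaches from about 0.225 to 0.875 m from the base axis. Payload 3.4 kg.
Tool frame: the origin (TCP) lies at the very end of the fingers, on their centre line; the grasp point (between the pads) lies 19 mm behind it; z points along the fingers, y is the line along which they close (so a half turn about z gives the same grasp; the last joint's range is limited). The gripper opens to 85 mm and grips with 20 to 120 N. Pads are 22 mm wide; open, the fingers measure 114 mm over their backs; the gripper's body (76 mm by 85 mm) begins 54 mm behind the grasp point. The pads swing forward as they close: fully open they stand 13 mm farther back than shut.
Start: joints at [-1.312, 0.276, 1.505, -0, 1.361, -0.121], TCP at [0.213, -0.534, 0.231] pointing down, gripper open.
Joint ranges: [-2.89, 2.89], [-0.75, 2.08], [0.22, 2.7], [-1.18, 4.32], [0.11, 2.71], [-2.7, 2.7]. Speed limits (rad/s): [2.57, 2.57, 3.14, 3.14, 3.14, 3.14].

### API

Orientations are given as a unit quaternion [w, x, y, z].
In Python, from rig import readout, vision, manip gives the robot as it stands.
- The arm moves only by the shell command python3 -m handwheel 'ROWS' [FORCE]. ROWS is JSON, a list of rows, each a list of 3 entries, a list of its own where there are three numbers: the shift along the tool's x, y, z in mm, then the turn, a rotation vector about the tool's x, y, z in units of 6 degrees (1.0 is 6 degrees), then the closure, from -1 (fully open) to 1 (shut), so that 0 is half open. A call has 1 to 20 rows; each row shifts and turns the commanded pose from where the row before left it, along the tool's axes as they then stand; what a row does not reach is not made up. A row lasts 1/8 s, in which the tool goes at most 62.5 mm and 10.7 degrees, less where a joint would pass 70% of its speed; a pose out of reach is approached as far as the arm can. A call is refused whole if a number of a shift passes 62.5 or a number of a turn 1, either way. A call with a gripper value outside its range is refused whole. The fingers move at their own pace and stop on an object; FORCE is the grip in N (left out, the last holds). Time passes only in rows, so rows that do not move let the fingers close. It gives the time, the measured TCP pose, the force, the opening and the grip force at its end, in the units of the state.
- readout.get_state(): the state, without advancing time (a new reading comes with each control period).
- vision.get_image(name): name is "side" or "top" or "wrist"; returns the picture (420x560x3 uint8, blue, green, red); there is no depth.
- vision.camera_params(name): a dict with "intrinsics" (3x3 intrinsics, pixels), "rvec" (rotation vector, rad) and "tvec" (3), from world to camera coordinates, as OpenCV has them; the wrist camera has in their place "hand_eye" (4x4, takes a point from camera to tool coordinates, whose origin is the TCP and whose axes are the flange's). Camera axes: x right, y down, z forward; pixel columns grow to the right and rows downward; lengths in m; the calibration is good to about 2 mm. A picture is of the moment at which its call begins: read the wrist's pose just before it. camera_params takes no time and is no camera call.
- manip.sign_off(): hands the job in; it is judged then, once.
The state is a dict: "clock": time; "qpos": joint angles; "qd": joint speeds; "effort": joint torques, N m; "position": TCP position; "ee_rot": TCP orientation; "contact_force": force on the tool from outside, world axes, zero at the start; "moment": the same for the moment, N m; "width": finger opening in m; "gripper_force": force on a finger pad.
Only numpy, scipy, OpenCV 4.12 (cv2) and the standard library are available. Lean on these libraries where they do the work, as an engineer would, in place of code of your own. Each camera call takes 0.05 s, during which the arm holds its last target. There are 200 camera calls.

### The job

Get the bench charger going: put the black power adapter lying on its keys and any junk standing in its cradles (a tin, a transformer block) into the orange crate, and lay each battery pack that is there flat, coloured top up, in the cradle of its own colour. Only when all the packs are in, switch on (push away from the robot) the toggle of each colour you loaded, leaving the other toggles as they are, and then press the green key firmly but gently, holding it for a moment until it registers. Do not press the grey key or disturb the mug, wrench and screwdriver.

Things in the scene. Friction and masses are not known exactly. Their poses are not given: they have to be found in the camera images.
- pack_red: battery pack, 64 x 42 x 30 mm, 180 g, black with a red band and a red top; origin at the centre of its underside, x along its 64 mm length, z up out of its red top. May be absent; else starts flat on the table, robot's right
- pack_yellow: battery pack, 64 x 42 x 30 mm, 180 g, black with a yellow band and a yellow top; origin at the centre of its underside, x along its 64 mm length, z up out of its yellow top. May be absent; else starts flat on the table, robot's right
- pack_blue: battery pack, 64 x 42 x 30 mm, 180 g, black with a blue band and a blue top; origin at the centre of its underside, x along its 64 mm length, z up out of its blue top. May be absent; else starts flat on the table, robot's right
- pack_white: battery pack, 64 x 42 x 30 mm, 180 g, black with a white band and a white top; origin at the centre of its underside, x along its 64 mm length, z up out of its white top. May be absent; else starts flat on the table, robot's right
- cradle_red: charging cradle for the red pack: fixed shallow tray with red floor and end strips; 84 (x) by 62 mm (y) outside, 76 x 54 inside; origin under its centre, 12 mm above the table, inner floor 4 mm and rim 9 mm above the origin. The pack's length goes along its x, either way round. Four side by side along y, 86 mm apart, order changes
- cradle_yellow: charging cradle for the yellow pack: fixed shallow tray with yellow floor and end strips; 84 (x) by 62 mm (y) outside, 76 x 54 inside; origin under its centre, 12 mm above the table, inner floor 4 mm and rim 9 mm above the origin. The pack's length goes along its x, either way round. Four side by side along y, 86 mm apart, order changes
- cradle_blue: charging cradle for the blue pack: fixed shallow tray with blue floor and end strips; 84 (x) by 62 mm (y) outside, 76 x 54 inside; origin under its centre, 12 mm above the table, inner floor 4 mm and rim 9 mm above the origin. The pack's length goes along its x, either way round. Four side by side along y, 86 mm apart, order changes
- cradle_white: charging cradle for the white pack: fixed shallow tray with white floor and end strips; 84 (x) by 62 mm (y) outside, 76 x 54 inside; origin under its centre, 12 mm above the table, inner floor 4 mm and rim 9 mm above the origin. The pack's length goes along its x, either way round. Four side by side along y, 86 mm apart, order changes
- tog_red_tip (a point): end of the red-tipped toggle's lever, 34 mm from its pivot (44 mm above table, console x = 25 mm). Off: leans 0.5 rad to console -x (robot side), end 74 mm up; on: leans 0.5 to +x. Its z axis is upright when off, tilted 1.0 rad when fully on (<0.25 off, >0.75 on). Tip 12 wide x 8 x 18 mm tall; moves at 1.5 N, stays put. 5 in a row along console y, 36 mm apart, order varies. Starts OFF
- tog_yellow_tip (a point): end of the yellow-tipped toggle's lever, 34 mm from its pivot (44 mm above table, console x = 25 mm). Off: leans 0.5 rad to console -x (robot side), end 74 mm up; on: leans 0.5 to +x. Its z axis is upright when off, tilted 1.0 rad when fully on (<0.25 off, >0.75 on). Tip 12 wide x 8 x 18 mm tall; moves at 1.5 N, stays put. 5 in a row along console y, 36 mm apart, order varies. Starts OFF
- tog_blue_tip (a point): end of the blue-tipped toggle's lever, 34 mm from its pivot (44 mm above table, console x = 25 mm). Off: leans 0.5 rad to console -x (robot side), end 74 mm up; on: leans 0.5 to +x. Its z axis is upright when off, tilted 1.0 rad when fully on (<0.25 off, >0.75 on). Tip 12 wide x 8 x 18 mm tall; moves at 1.5 N, stays put. 5 in a row along console y, 36 mm apart, order varies. Starts OFF
- tog_white_tip (a point): end of the white-tipped toggle's lever, 34 mm from its pivot (44 mm above table, console x = 25 mm). Off: leans 0.5 rad to console -x (robot side), end 74 mm up; on: leans 0.5 to +x. Its z axis is upright when off, tilted 1.0 rad when fully on (<0.25 off, >0.75 on). Tip 12 wide x 8 x 18 mm tall; moves at 1.5 N, stays put. 5 in a row along console y, 36 mm apart, order varies. Starts OFF
- tog_black_tip (a point): end of the black-tipped toggle's lever, 34 mm from its pivot (44 mm above table, console x = 25 mm). Off: leans 0.5 rad to console -x (robot side), end 74 mm up; on: leans 0.5 to +x. Its z axis is upright when off, tilted 1.0 rad when fully on (<0.25 off, >0.75 on). Tip 12 wide x 8 x 18 mm tall; moves at 1.5 N, stays put. 5 in a row along console y, 36 mm apart, order varies. Starts and stays ON
- console: grey control console, a fixed flat box 130 mm (x) by 310 mm (y), top 40 mm above the table; origin at the centre of its underside; its -x side faces the robot. The toggles stand on its line x = +25 mm between y = -129 and +15 mm, the two keys at y = +105 mm, x = +36 and -16 mm
- key_start: green square membrane key on the console, 34 x 34 mm; origin at the centre of its underside at console-top height (40 mm above the table), its pressing face is 4 mm higher. Stiff, hardly any travel (8 N/mm): it registers when the fingers press it with more than 6 N for 0.2 s; over 30 N would crack it. It may be either of the two keys' places
- key_grey: grey square membrane key of the same size beside the green one (52 mm centre to centre), same origin and feel; not to be pressed
- adapter: black power adapter, 95 x 44 x 28 mm, 220 g, lying across both membrane keys at the start (underside 44 mm above the table); origin at the centre of its underside, x along its length. Junk for the crate
- tin: round brass tin, diameter 48 mm, 26 mm tall, 100 g; origin at the centre of its underside. Junk standing in a cradle; may be absent
- transformer: small transformer block of steel and copper, 50 (x) by 40 (y) by 30 mm, 220 g; origin at the centre of its underside. Junk standing in a cradle; may be absent
- crate: open orange junk crate on the robot's left, 240 mm (x) by 170 mm (y), 60 mm tall, walls and floor 5 mm, loose, 1.5 kg; origin at the centre of its underside
- wrench: bystander: steel wrench lying beyond the dock
- mug: bystander: blue mug, 85 mm tall, radius 38 mm; origin at the centre of its underside
- screwdriver: bystander: screwdriver lying on the table
Things that resemble listed ones, but are neither listed nor needed, are in the scene too. What is shaped like the tin but turquoise is not meant. Leave any turquoise look-alike of the pack_red alone.

How it is judged:
On the way, in this order (a step that is already met when the one before it is completed fails the run):
1. every battery pack present lies flat in the cradle of its colour, with all four coloured toggles still off (x of pack_red in the frame of cradle_red between -0.01 and 0.01 m and y of pack_red in the frame of cradle_red between -0.01 and 0.01 m and z of pack_red in the frame of cradle_red below 0.0075 m and angle between each of pack_red, pack_yellow, pack_blue, pack_white's own z axis and vertical below 0.12 rad and x of pack_yellow in the frame of cradle_yellow between -0.01 and 0.01 m and y of pack_yellow in the frame of cradle_yellow between -0.01 and 0.01 m and z of pack_yellow in the frame of cradle_yellow below 0.0075 m and x of pack_blue in the frame of cradle_blue between -0.01 and 0.01 m and y of pack_blue in the frame of cradle_blue between -0.01 and 0.01 m and z of pack_blue in the frame of cradle_blue below 0.0075 m and x of pack_white in the frame of cradle_white between -0.01 and 0.01 m and y of pack_white in the frame of cradle_white between -0.01 and 0.01 m and z of pack_white in the frame of cradle_white below 0.0075 m and angle between each of tog_red_tip, tog_yellow_tip, tog_blue_tip, tog_white_tip's own z axis and vertical below 0.25 rad), for 0.2 s.
2. the toggles of the loaded colours are on, the other coloured ones off, the black one on (angle between the z axis of tog_red_tip and the z axis of pack_red, either way round above 0.75 rad and angle between the z axis of tog_yellow_tip and the z axis of pack_yellow, either way round above 0.75 rad and angle between the z axis of tog_blue_tip and the z axis of pack_blue, either way round above 0.75 rad and angle between the z axis of tog_white_tip and the z axis of pack_white, either way round above 0.75 rad and (angle between tog_red_tip's own z axis and vertical below 0.25 rad or (x of pack_red in the frame of cradle_red between -0.01 and 0.01 m and y of pack_red in the frame of cradle_red between -0.01 and 0.01 m and z of pack_red in the frame of cradle_red below 0.0075 m and angle between pack_red's own z axis and vertical below 0.12 rad)) and (angle between tog_yellow_tip's own z axis and vertical below 0.25 rad or (x of pack_yellow in the frame of cradle_yellow between -0.01 and 0.01 m and y of pack_yellow in the frame of cradle_yellow between -0.01 and 0.01 m and z of pack_yellow in the frame of cradle_yellow below 0.0075 m and angle between pack_yellow's own z axis and vertical below 0.12 rad)) and (angle between tog_blue_tip's own z axis and vertical below 0.25 rad or (x of pack_blue in the frame of cradle_blue between -0.01 and 0.01 m and y of pack_blue in the frame of cradle_blue between -0.01 and 0.01 m and z of pack_blue in the frame of cradle_blue below 0.0075 m and angle between pack_blue's own z axis and vertical below 0.12 rad)) and (angle between tog_white_tip's own z axis and vertical below 0.25 rad or (x of pack_white in the frame of cradle_white between -0.01 and 0.01 m and y of pack_white in the frame of cradle_white between -0.01 and 0.01 m and z of pack_white in the frame of cradle_white below 0.0075 m and angle between pack_white's own z axis and vertical below 0.12 rad)) and angle between tog_black_tip's own z axis and vertical above 0.75 rad), for 0.2 s.
3. the green key is pressed with more than 6 N for 0.2 s (contact force between the fingers and key_start above 6 N), for 0.2 s.
At the end, for the whole second after the job is handed in: Every pack present rests in its own colour's cradle (within 10 mm of centre, level to 0.12 rad, on the floor to 3.5 mm); toggles of those colours on (over 0.75 rad), other coloured ones off (under 0.25), black on; adapter, tin and transformer at rest in the crate, below its rim (all of step 2 and x of pack_red in the frame of cradle_red between -0.01 and 0.01 m and y of pack_red in the frame of cradle_red between -0.01 and 0.01 m and z of pack_red in the frame of cradle_red below 0.0075 m and angle between each of pack_red, pack_yellow, pack_blue, pack_white's own z axis and vertical below 0.12 rad and linear speed of each of pack_red, pack_yellow, pack_blue, pack_white, adapter, tin, transformer below 0.02 m/s and x of pack_yellow in the frame of cradle_yellow between -0.01 and 0.01 m and y of pack_yellow in the frame of cradle_yellow between -0.01 and 0.01 m and z of pack_yellow in the frame of cradle_yellow below 0.0075 m and x of pack_blue in the frame of cradle_blue between -0.01 and 0.01 m and y of pack_blue in the frame of cradle_blue between -0.01 and 0.01 m and z of pack_blue in the frame of cradle_blue below 0.0075 m and x of pack_white in the frame of cradle_white between -0.01 and 0.01 m and y of pack_white in the frame of cradle_white between -0.01 and 0.01 m and z of pack_white in the frame of cradle_white below 0.0075 m and x of adapter in the frame of crate between -0.118 and 0.118 m and y of adapter in the frame of crate between -0.083 and 0.083 m and height (world z) of each of adapter, tin, transformer below 0.055 m and x of tin in the frame of crate between -0.118 and 0.118 m and y of tin in the frame of crate between -0.083 and 0.083 m and x of transformer in the frame of crate between -0.118 and 0.118 m and y of transformer in the frame of crate between -0.083 and 0.083 m); the robot touches nothing.
It fails at once if the grey key is pressed by the fingers with over 5 N (contact force between the fingers and key_grey above 5 N).
It fails at once if the green key is pressed with over 30 N (contact force between the fingers and key_start above 30 N).
It fails at once if the mug is moved more than 40 mm (distance of mug from where it was at the start of the episode above 0.04 m).
It fails at once if the wrench is moved more than 40 mm (distance of wrench from where it was at the start of the episode above 0.04 m).
It fails at once if the screwdriver is moved more than 40 mm (distance of screwdriver from where it was at the start of the episode above 0.04 m).
Of pack_red, pack_yellow, pack_blue, pack_white only 2 to 3 are there at a start; the rules pass over those that are not, and their reading is None.
Of tin, transformer only 1 to 2 are there at a start; the rules pass over those that are not, and their reading is None.
At some moment in a run one of pack_red, pack_yellow, pack_blue, pack_white may be knocked a few centimetres aside while the robot is not near it.
Once in a run the grip may slacken for a moment while it holds something.
It also fails if it takes over 210 s, if anything falls off the work surface, if the arm or the gripper's body presses on something with over 40 N, if the wrist force passes 120 N, or if a joint passes its speed limit or range.

## Working session

There is one attempt and no reset: what is moved stays moved. The work goes in short steps, Python scripts to look and compute and a shell command to move; the robot and the scene stay as the last step left them, time stands still between calls to the robot, and variables do not carry over. Pictures are saved under pics/ and viewed, at most 14 in all, crops included, and the job is handed in when it is done.

```bash
ls; mkdir -p pics
python3 - <<'E'
from rig import readout, vision
import cv2
for n in("top","side"):
    cv2.imwrite(f"pics/{n}0.png",vision.get_image(n)); p=vision.camera_params(n); print(n,p)
print(vision.camera_params("wrist")); print(readout.get_state())
E
```

```text
pics
top {'intrinsics': array([[526.27580506,   0.        , 279.27730563],
       [  0.        , 526.27580506, 216.44868932],
       [  0.        ,   0.        ,   1.        ]]), 'rvec': array([ 2.14460156, -2.11209999,  0.17775172]), 'tvec': array([-0.00554744,  0.63083749,  1.16560242])}
side {'intrinsics': array([[484.57613745,   0.        , 268.97956262],
       [  0.        , 484.57613745, 204.24528006],
       [  0.        ,   0.        ,   1.        ]]), 'rvec': array([ 0.77948291, -2.65229665,  0.98322494]), 'tvec': array([0.52225203, 0.27882147, 1.23888505])}
{'intrinsics': array([[299.45711233,   0.        , 284.45328395],
       [  0.        , 299.45711233, 210.62518724],
       [  0.        ,   0.        ,   1.        ]]), 'hand_eye': array([[ 7.94420660e-04, -9.56792533e-01, -2.90770386e-01,
         7.31283298e-02],
       [ 9.99999682e-01,  7.38580234e-04,  3.01792611e-04,
         2.22554779e-04],
       [-7.39956572e-05, -2.90770533e-01,  9.56792815e-01,
        -1.41846811e-01],
       [ 0.00000000e+00,  0.00000000e+00,  0.00000000e+00,
         1.00000000e+00]])}
{'clock': 0.1, 'qpos': array([-1.31201991e+00,  2.76510619e-01,  1.50598802e+00, -1.00144403e-05,
        1.36072093e+00, -1.21018258e-01]), 'qd': array([ 0.00121901, -0.00108926, -0.0038754 , -0.00154907, -0.0013794 ,
       -0.00081669]), 'effort': array([ 1.22760437e-03, -4.17701733e+01, -2.46404350e+01, -5.75919421e-05,
        5.80465261e-03,  2.15178130e-05]), 'position': array([ 0.21303016, -0.53357469,  0.23054565]), 'ee_rot': array([-8.11191724e-04,  9.82023096e-01,  1.88759044e-01, -6.08705917e-05]), 'contact_force': array([-0.18308097, -0.80747649,  0.67399728]), 'moment': array([-0.04743361,  0.03852752, -0.02753695]), 'gripper_force': 0.0, 'width': 0.08528898847531047}
```

View pics/top0.png

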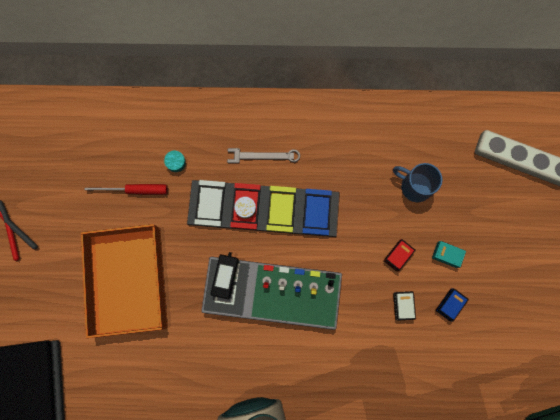

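View pics/side0.png

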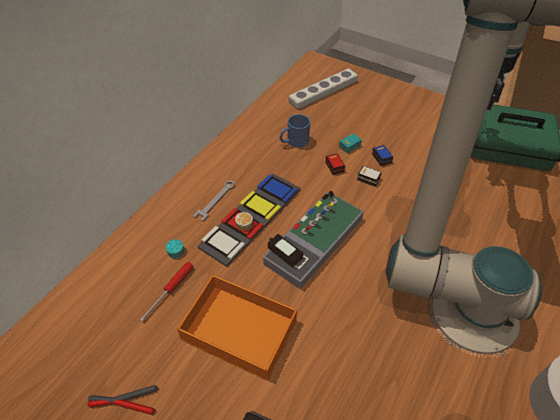

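Top view: red pack is at px (400,255), white at (404,306) and blue at (452,305), with a turquoise decoy at (449,254) and no yellow pack. The cradles run left to right white, red (tin in it, 245,207), yellow, blue. The adapter lies at (226,276), the crate at (125,282), and the toggles read red, white, blue, yellow, black from the left.

```bash
cat > h.py <<'E'
import cv2, numpy as np
from scipy.spatial.transform import Rotation as R
from rig import readout, vision
def pose():
    s=readout.get_state(); q=s["ee_rot"]; return R.from_quat([q[1],q[2],q[3],q[0]]).as_matrix(), np.array(s["position"])
def cam(n):
    p=vision.camera_params(n)
    if n=="wrist":
        Rt,t=pose(); H=p["hand_eye"]; return p["intrinsics"],Rt@H[:3,:3],Rt@H[:3,3]+t
    r=cv2.Rodrigues(p["rvec"])[0]; return p["intrinsics"],r.T,-r.T@p["tvec"]
def ray(c,uv,z):
    K,Rc,o=c; d=Rc@np.linalg.solve(K,[uv[0],uv[1],1.]); return o+d*(z-o[2])/d[2]
def proj(c,P):
    K,Rc,o=c; v=K@(Rc.T@(np.array(P)-o)); return v[:2]/v[2]
MASKS={"red":lambda h,s,v:((h<5)|(h>172))&(s>170)&(v>60),"blue":lambda h,s,v:(h>105)&(h<130)&(s>150)&(v>50),
"yellow":lambda h,s,v:(h>22)&(h<35)&(s>150)&(v>100),"white":lambda h,s,v:(s<70)&(v>150),"black":lambda h,s,v:v<45,
"orange":lambda h,s,v:(h>7)&(h<20)&(s>215)&(v>120),"green":lambda h,s,v:(h>45)&(h<80)&(s>120)&(v>60),
"grey":lambda h,s,v:(s<60)&(v>50)&(v<150)}
def blobs(im,c,col,z,box=None,amin=60,close=3):
    """contours of a colour: pixel centre, area, world rect centre, sizes, yaw of long side"""
    h,s,v=[a.astype(int) for a in cv2.split(cv2.cvtColor(im,cv2.COLOR_BGR2HSV))]
    m=MASKS[col](h,s,v).astype(np.uint8)
    if box: k=np.zeros_like(m); x0,y0,x1,y1=box; k[y0:y1,x0:x1]=1; m&=k
    m=cv2.morphologyEx(m,cv2.MORPH_CLOSE,np.ones((close,close)))
    out=[]
    for q in cv2.findContours(m,0,1)[0]:
        a=cv2.contourArea(q)
        if a<amin: continue
        w=np.array([ray(c,p[0],z)[:2] for p in q])*1000
        r=cv2.minAreaRect(w.astype(np.float32)); b=cv2.boxPoints(r); e=[b[1]-b[0],b[2]-b[1]]
        l=max(e,key=np.linalg.norm); yaw=(np.degrees(np.arctan2(l[1],l[0]))+90)%180-90
        print(col,"px",q.reshape(-1,2).mean(0).round(),"a",a,"c",np.round(r[0],1),"size",np.round(sorted(r[1]),1),"yaw",round(yaw,1)); out.append((r[0],yaw))
    return out
E
python3 - <<'E'
from h import *
c=cam("top"); im=vision.get_image("top")
for k in("red","blue","white"): blobs(im,c,k,.030,(370,230,480,330))
print("cradles")
for k in("red","blue","white","yellow"): blobs(im,c,k,.017,(180,175,345,240),close=9)
print("crate");blobs(im,c,"orange",.06,(70,210,180,350),500,9)
print("adapter");blobs(im,c,"black",.072,(200,240,245,310),50)
print("tin",[ray(c,(245,207),.042)])
print("console corners");[print(p,ray(c,p,.04).round(4)) for p in[(211,258),(341,266),(337,328),(204,318)]]
print("tips");[print(p,ray(c,p,.07).round(4)) for p in[(267,283),(282,285),(298,288),(314,290),(330,287)]]
w=vision.get_image("top")
cv2.imwrite("pics/con.png",cv2.resize(w[165:345,180:350],None,fx=3.3,fy=3.3,interpolation=2))
E
```

```text
red px [400. 254.] a 380.5 c [ 550.  -279.5] size [38.9 58. ] yaw -38.6
blue px [453. 304.] a 378.5 c [ 436.8 -398.7] size [37.  57.5] yaw -36.6
white px [406. 306.] a 326.5 c [ 432.  -288.9] size [34.6 53.6] yaw 3.5
cradles
red px [244. 221.] a 259.5 c [626.4  89.6] size [41.2 59.8] yaw -89.2
red px [248. 194.] a 304.5 c [686.7  86.4] size [59.6 62.4] yaw -6.7
blue px [317. 212.] a 964.0 c [650.5 -85.6] size [ 60.3 107.9] yaw -4.0
white px [245. 206.] a 303.0 c [660.5  87.1] size [46.4 48.2] yaw -89.1
white px [209. 203.] a 919.5 c [669.5 172.8] size [ 61.1 107.9] yaw -3.6
yellow px [281. 208.] a 981.0 c [657.3   0.7] size [ 60.7 108.9] yaw -3.8
crate
adapter
black px [224. 277.] a 804.5 c [490.2 123. ] size [ 49.9 105.9] yaw -11.4
tin [array([0.6543952 , 0.08511049, 0.042     ])]
console corners
(211, 258) [0.5334 0.1608 0.04  ]
(341, 266) [ 0.5195 -0.14    0.04  ]
(337, 328) [ 0.3792 -0.1304  0.04  ]
(204, 318) [0.3967 0.1715 0.04  ]
tips
(267, 283) [0.4765 0.0291 0.07  ]
(282, 285) [ 0.4725 -0.0046  0.07  ]
(298, 288) [ 0.4664 -0.0404  0.07  ]
(314, 290) [ 0.4626 -0.0762  0.07  ]
(330, 287) [ 0.4698 -0.1119  0.07  ]
```

View pics/con.png

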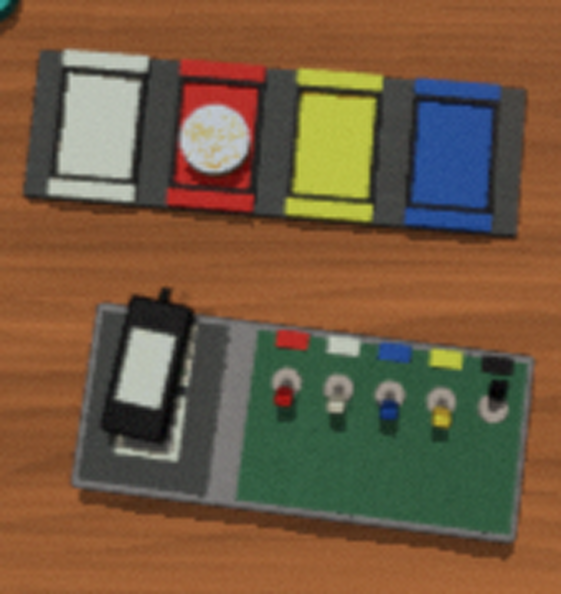

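The scene is clear: three packs (red, white, blue), the tin in the red cradle, no transformer, and the black toggle on. I'll go over the packs for one wrist look.

```bash
cat >> h.py <<'E'
def plan(x,y,z,yaw):
    """mm, deg -> turn units about tool z, then shift in the turned tool frame, from the measured pose"""
    Rt,t=pose(); cur=np.degrees(np.arctan2(Rt[1,0],Rt[0,0])); d=(yaw-cur+90)%180-90
    Ry=Rt@R.from_euler("z",-d,degrees=True).as_matrix()
    s=Ry.T@(np.array([x,y,z])-t*1000)
    print("yaw",cur.round(1),"pos",(t*1000).round(1),"tilt",np.degrees(np.arccos(-Rt[2,2])).round(2),"| turn",round(-d/6,2),"shift",s.round(1))
E
python3 -c "
from h import *
plan(480,-320,230,0)"
```

```text
yaw 21.8 pos [ 213.1 -533.7  230.8] tilt 0.06 | turn 3.63 shift [ 266.9 -213.7    0.9]
```

```bash
python3 -m handwheel '[[[0,0,0],[0,0,0.9],-1],[[0,0,0],[0,0,0.9],-1],[[0,0,0],[0,0,0.9],-1],[[0,0,0],[0,0,0.9],-1],[[40,-32,0],[0,0,0],-1],[[40,-32,0],[0,0,0],-1],[[40,-32,0],[0,0,0],-1],[[40,-32,0],[0,0,0],-1],[[40,-32,0],[0,0,0],-1],[[40,-32,0],[0,0,0],-1],[[27,-22,0],[0,0,0],-1],[[0,0,0],[0,0,0],-1],[[0,0,0],[0,0,0],-1]]'
python3 - <<'E'
from h import *
c=cam("wrist"); im=vision.get_image("wrist"); cv2.imwrite("pics/w1.png",im)
for k in("red","blue","white"): blobs(im,c,k,.030,None,400,7)
plan(432,-289,110,3.5)
E
```

```text
clock: 1.82
position: [0.4791, -0.3195, 0.2311]
ee_rot: [0.0, 1.0, 0.002, -0.001]
contact_force: [-0.7, 0.5, 0.4]
width: 0.0856
gripper_force: 0.0
red px [250. 120.] a 1666.0 c [ 551.1 -282.3] size [38.3 60. ] yaw -39.3
blue px [62. 39.] a 3667.0 c [629.8 -89.7] size [60.4 68.9] yaw -0.1
white px [259. 221.] a 1140.0 c [ 433.3 -289.4] size [35.5 55.6] yaw 3.5
yaw 0.1 pos [ 478.9 -319.8  231.1] tilt 0.05 | turn -0.56 shift [-44.8 -33.7 121.2]
```

View pics/w1.png

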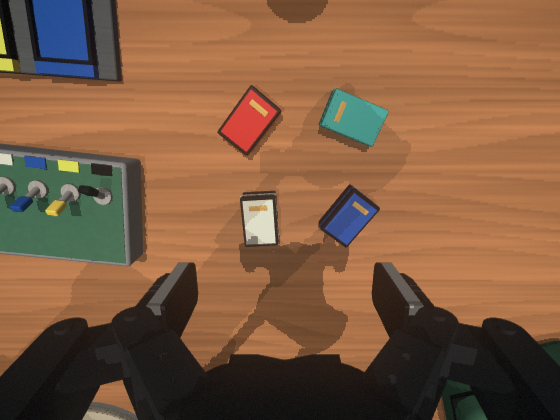

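Wrist view: red pack at (250,120), white at (259,219), blue at (349,215), decoy at (354,117), consistent with the top camera. I'll grasp the white pack.

```bash
python3 -m handwheel '[[[0,0,0],[0,0,-0.56],-1],[[-22,-17,40],[0,0,0],-1],[[-22,-17,40],[0,0,0],-1],[[0,0,50],[0,0,0],-1],[[0,0,40],[0,0,0],-1],[[0,0,30],[0,0,0],-1],[[0,0,25],[0,0,0],-1],[[0,0,0],[0,0,0],-1],[[0,0,0],[0,0,0],1],[[0,0,0],[0,0,0],1],[[0,0,0],[0,0,0],1],[[0,0,0],[0,0,0],1],[[0,0,0],[0,0,0],1]]' 60; python3 -c "
from h import *
plan(433,-289,6,3.5)
plan(669.5,172.8,22,-4)"
```

```text
clock: 3.5
position: [0.4343, -0.2888, 0.0077]
ee_rot: [0.001, 1.0, 0.031, 0.001]
contact_force: [-1.2, -0.6, 7.2]
width: 0.0402
gripper_force: 62.9
yaw 3.5 pos [ 434.3 -288.8    7.7] tilt 0.16 | turn 0.01 shift [-1.3  0.1  1.7]
yaw 3.5 pos [ 434.3 -288.8    7.7] tilt 0.16 | turn 1.26 shift [ 202.4 -476.9  -14.8]
```

```bash
python3 -m handwheel '[[[0,0,-40],[0,0,0],1],[[0,0,-60],[0,0,0],1],[[0,0,-60],[0,0,0],1],[[0,0,0],[0,0,0.63],1],[[0,0,0],[0,0,0.63],1],[[20,-48,0],[0,0,0],1],[[20,-48,0],[0,0,0],1],[[20,-48,0],[0,0,0],1],[[20,-48,0],[0,0,0],1],[[20,-48,0],[0,0,0],1],[[20,-48,0],[0,0,0],1],[[20,-48,0],[0,0,0],1],[[20,-48,0],[0,0,0],1],[[20,-48,0],[0,0,0],1],[[22,-44,0],[0,0,0],1],[[0,0,0],[0,0,0],1],[[0,0,0],[0,0,0],1]]'
python3 - <<'E'
from h import *
cv2.imwrite("pics/w2.png",vision.get_image("wrist"))
c=cam("wrist"); im=cv2.imread("pics/w2.png")
plan(669.5,172.8,23.5,-4)
E
```

```text
clock: 5.62
position: [0.6677, 0.1723, 0.1654]
ee_rot: [0.001, 0.999, -0.035, -0.001]
contact_force: [1.1, -0.2, -1.5]
width: 0.0405
gripper_force: 62.2
yaw -4.0 pos [667.6 171.8 165.7] tilt 0.12 | turn -0.01 shift [  2.   -1.3 142.2]
```

View pics/w2.png

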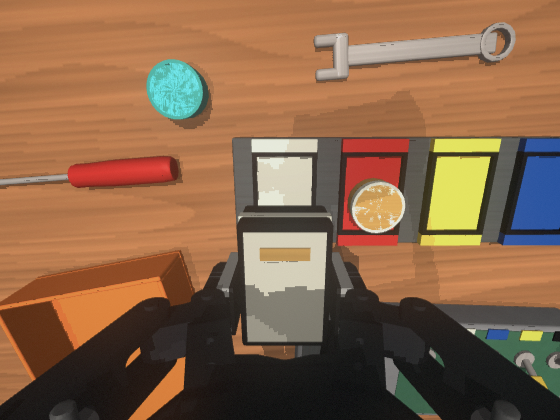

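```bash
python3 -m handwheel '[[[2,-1,50],[0,0,0],1],[[0,0,50],[0,0,0],1],[[0,0,25],[0,0,0],1],[[0,0,9],[0,0,0],1],[[0,0,5],[0,0,0],1],[[0,0,3],[0,0,0],1],[[0,0,0],[0,0,0],1]]'
python3 - <<'E'
from h import *
c=cam("wrist"); im=vision.get_image("wrist")
plan(669.5,172.8,23.5,-4)
for k in("red","yellow"): blobs(im,c,k,.021,(280,0,560,420),300,9)
E
```

```text
clock: 6.55
position: [0.6712, 0.1734, 0.0253]
ee_rot: [-0.0, 0.999, -0.035, 0.001]
contact_force: [0.6, 0.5, -1.9]
width: 0.0411
gripper_force: 62.2
yaw -4.0 pos [671.2 173.4  25.3] tilt 0.1 | turn -0.01 shift [-1.7  0.8  1.8]
red px [442. 216.] a 8680.0 c [679.1  86.2] size [64.3 80.1] yaw -2.5
```

```bash
python3 -m handwheel '[[[-1,1,2],[0,0,0],1],[[0,0,0],[0,0,0],1],[[0,0,0],[0,0,0],-0.35],[[0,0,0],[0,0,0],-0.35],[[0,0,0],[0,0,0],-0.35],[[0,0,-50],[0,0,0],-0.35],[[0,0,-50],[0,0,0],-0.35],[[0,0,-35],[0,0,0],-0.35],[[0,0,0],[0,0,0],-0.35]]'
python3 - <<'E'
from h import *
c=cam("wrist"); im=vision.get_image("wrist"); cv2.imwrite("pics/w3.png",im)
for k in("red","yellow"): blobs(im,c,k,.021,(300,0,560,420),300,9)
blobs(im,c,"white",.046,(180,140,320,420),300,5)
# tin: warm-coloured disc by Hough in the red cradle
g=cv2.medianBlur(cv2.cvtColor(im,6),5)
cc=cv2.HoughCircles(g[:,320:430],cv2.HOUGH_GRADIENT,1,60,param1=100,param2=20,minRadius=18,maxRadius=40)
if cc is not None:
  for u,v,r in cc[0]: print(u+320,v,r,ray(c,(u+320,v),.042))
E
```

```text
clock: 7.72
position: [0.6717, 0.1727, 0.1611]
ee_rot: [-0.001, 0.999, -0.035, 0.004]
contact_force: [0.8, 0.5, -2.0]
width: 0.0578
gripper_force: 0.0
red px [369. 200.] a 3252.0 c [664.4  86.4] size [ 61.8 106.5] yaw -3.8
white px [287. 194.] a 5528.5 c [676.4 171.4] size [56.2 98. ] yaw -4.0
381.5 213.5 25.7 [0.65773386 0.0844098  0.042     ]
```

View pics/w3.png

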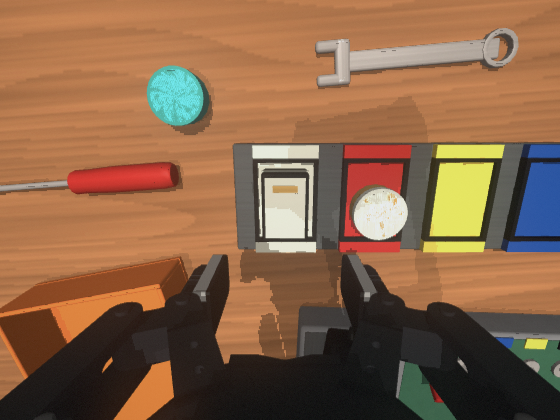

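White pack sits flat in its cradle, outline (262–309, 169–243). The tin is at (381,213). Next I'll take the tin.

Run:
```python
from h import *
c=cam("top"); P=np.array([ray(c,p,.06) for p in[(82,233),(157,226),(162,332),(88,338)]]); print((P*1000).round(),(P.mean(0)*1000).round())
plan(658,84.5,21,-4)
```

```text
[[585. 457.  60.]
 [603. 285.  60.]
 [365. 261.  60.]
 [349. 425.  60.]] [476. 357.  60.]
yaw -4.0 pos [670.2 172.5 158.5] tilt 0.15 | turn -0.01 shift [ -6.4  88.7 137.4]
```

```bash
python3 -m handwheel '[[[-3,44,0],[0,0,0],-1],[[-3,45,0],[0,0,0],-1],[[0,0,50],[0,0,0],-1],[[0,0,45],[0,0,0],-1],[[0,0,30],[0,0,0],-1],[[0,0,12],[0,0,0],-1],[[0,0,0],[0,0,0],-1],[[0,0,0],[0,0,0],1],[[0,0,0],[0,0,0],1],[[0,0,0],[0,0,0],1],[[0,0,0],[0,0,0],1],[[0,0,-30],[0,0,0],1],[[0,0,-50],[0,0,0],1],[[0,0,-50],[0,0,0],1],[[0,0,0],[0,0,0],1]]' 50; python3 -c "
from h import *
plan(535,350,100,0)"
```

```text
clock: 9.65
position: [0.6603, 0.0842, 0.1555]
ee_rot: [-0.0, 0.999, -0.035, 0.005]
contact_force: [0.6, -0.0, -1.9]
width: 0.046
gripper_force: 51.5
yaw -4.0 pos [660.3  84.2 155.5] tilt 0.59 | turn -0.67 shift [-125.9 -265.8   54.3]
```

```bash
python3 -m handwheel '[[[0,0,0],[0,0,-0.67],1],[[-21,-45,0],[0,0,0],1],[[-21,-45,0],[0,0,0],1],[[-21,-45,0],[0,0,0],1],[[-21,-45,0],[0,0,0],1],[[-21,-45,0],[0,0,0],1],[[-21,-41,0],[0,0,0],1],[[0,0,50],[0,0,0],1],[[0,0,40],[0,0,0],1],[[0,0,15],[0,0,0],1],[[0,0,0],[0,0,0],1],[[0,0,0],[0,0,0],-0.5],[[0,0,0],[0,0,0],-0.5],[[0,0,0],[0,0,0],-0.5],[[0,0,-50],[0,0,0],-0.5],[[0,0,-60],[0,0,0],-0.5],[[0,0,0],[0,0,0],-0.5]]'
python3 - <<'E'
from h import *
blobs(vision.get_image("top"),cam("top"),"black",.072,(200,240,245,310),50)
cv2.imwrite("pics/w4.png",vision.get_image("wrist"))
plan(485,123,170,-11.4)
E
```

```text
clock: 11.78
position: [0.5349, 0.3519, 0.1619]
ee_rot: [-0.003, 1.0, -0.0, 0.006]
contact_force: [-0.2, 0.1, -0.1]
width: 0.0639
gripper_force: 0.0
black px [224. 277.] a 811.5 c [489.1 123.3] size [ 49.9 108. ] yaw -11.5
yaw -0.0 pos [531.7 350.3 156.6] tilt 0.14 | turn 1.9 shift [ -0.8 232.  -13.8]
```

View pics/w4.png

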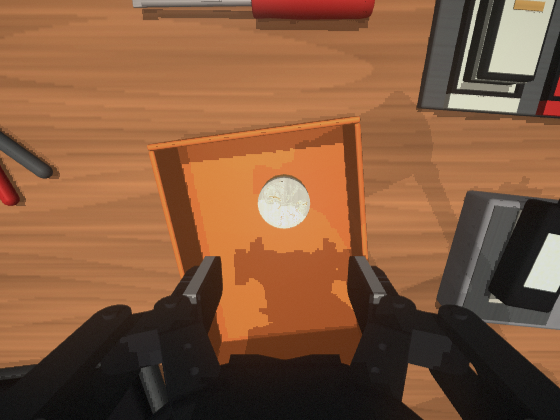

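The tin is in the crate at (284,202). Next is the adapter.

```bash
python3 -m handwheel '[[[0,0,0],[0,0,0.95],-1],[[0,0,0],[0,0,0.95],-1],[[0,46,0],[0,0,0],-1],[[0,46,0],[0,0,0],-1],[[0,46,0],[0,0,0],-1],[[0,46,0],[0,0,0],-1],[[0,47,0],[0,0,0],-1],[[0,0,40],[0,0,0],-1],[[0,0,35],[0,0,0],-1],[[0,0,20],[0,0,0],-1],[[0,0,6],[0,0,0],-1],[[0,0,0],[0,0,0],-1],[[0,0,0],[0,0,0],-1]]'; python3 -c "
from h import *
plan(485,123.5,52,-11.4)"
```

```text
clock: 13.5
position: [0.4863, 0.1238, 0.0549]
ee_rot: [-0.0, 0.995, -0.099, 0.001]
contact_force: [-0.1, 0.1, 0.4]
width: 0.0856
gripper_force: 0.0
yaw -11.4 pos [486.3 123.8  54.9] tilt 0.08 | turn -0.0 shift [-1.2  0.6  2.9]
```

```bash
python3 -m handwheel '[[[0,0,2],[0,0,0],-1],[[0,0,0],[0,0,0],1],[[0,0,0],[0,0,0],1],[[0,0,0],[0,0,0],1],[[0,0,0],[0,0,0],1],[[0,0,-20],[0,0,0],1],[[0,0,-50],[0,0,0],1],[[0,0,-50],[0,0,0],1],[[0,0,0],[0,0,0],1]]' 70; python3 -c "
from h import *
plan(425,347,75,6)"
```

```text
clock: 14.62
position: [0.4883, 0.1238, 0.1757]
ee_rot: [-0.001, 0.995, -0.099, 0.004]
contact_force: [0.7, -0.7, -1.4]
width: 0.0424
gripper_force: 72.7
yaw -11.4 pos [488.3 123.8 175.7] tilt 0.48 | turn -2.9 shift [ -40.5 -228.6  100.2]
```

```bash
python3 -m handwheel '[[[0,0,0],[0,0,-0.97],1],[[0,0,0],[0,0,-0.97],1],[[0,0,0],[0,0,-0.96],1],[[-8,-46,0],[0,0,0],1],[[-8,-46,0],[0,0,0],1],[[-8,-46,0],[0,0,0],1],[[-8,-46,0],[0,0,0],1],[[-8,-45,0],[0,0,0],1],[[0,0,50],[0,0,0],1],[[0,0,50],[0,0,0],1],[[0,0,30],[0,0,0],1],[[0,0,0],[0,0,0],1],[[0,0,0],[0,0,0],-0.5],[[0,0,0],[0,0,0],-0.5],[[0,0,0],[0,0,0],-0.5],[[0,0,-60],[0,0,0],-0.5],[[0,0,-60],[0,0,0],-0.5],[[0,0,0],[0,0,0],-0.5]]'
python3 - <<'E'
from h import *
c=cam("top"); im=vision.get_image("top"); cv2.imwrite("pics/t2.png",im)
for k in("red","blue","white"): blobs(im,c,k,.030,(350,210,500,350))
plan(550.5,-281,170,-39)
E
```

```text
clock: 16.88
position: [0.4254, 0.3494, 0.1685]
ee_rot: [-0.003, 0.999, 0.052, 0.006]
contact_force: [-0.7, 0.4, -0.1]
width: 0.064
gripper_force: 0.0
red px [400. 255.] a 384.0 c [ 549.7 -279.3] size [38.9 58.7] yaw -38.7
blue px [453. 304.] a 377.5 c [ 436.6 -398.5] size [37.2 57.1] yaw -36.6
yaw 6.0 pos [423.6 348.2 165.6] tilt 0.42 | turn 7.5 shift [494.7 409.1  -6. ]
```

View pics/t2.png

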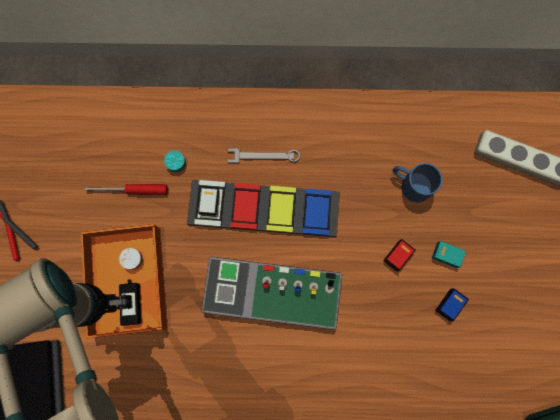

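The adapter is in the crate at (128,303) and the tin at (130,259). The packs haven't moved, and the green key is the far one (229,271). Red pack next.

```bash
python3 -m handwheel '[[[0,0,0],[0,0,0.94],-1],[[0,0,0],[0,0,0.94],-1],[[0,0,0],[0,0,0.94],-1],[[0,0,0],[0,0,0.94],-1],[[0,0,0],[0,0,0.94],-1],[[0,0,0],[0,0,0.94],-1],[[0,0,0],[0,0,0.94],-1],[[0,0,0],[0,0,0.92],-1],[[45,37,0],[0,0,0],-1],[[45,37,0],[0,0,0],-1],[[45,37,0],[0,0,0],-1],[[45,37,0],[0,0,0],-1],[[45,37,0],[0,0,0],-1],[[45,37,0],[0,0,0],-1],[[45,37,0],[0,0,0],-1],[[45,37,0],[0,0,0],-1],[[45,37,0],[0,0,0],-1],[[45,37,0],[0,0,0],-1],[[45,39,0],[0,0,0],-1],[[0,0,0],[0,0,0],-1]]'
python3 - <<'E'
from h import *
c=cam("wrist"); im=vision.get_image("wrist")
blobs(im,c,"red",.030,None,400,7)
plan(550.5,-281,6,-39)
E
```

```text
clock: 19.42
position: [0.579, -0.3002, 0.1374]
ee_rot: [-0.011, 0.947, -0.321, -0.013]
contact_force: [-1.3, -0.3, -0.7]
width: 0.0858
gripper_force: 0.0
red px [286. 240.] a 2194.5 c [ 550.4 -280.5] size [35.7 56.3] yaw -38.5
yaw -37.3 pos [ 578.4 -297.3  137.6] tilt 2.16 | turn 0.28 shift [-27.3   6.6 132.5]
```

```bash
python3 -m handwheel '[[[0,0,0],[0,0,0],-1],[[0,0,0],[0,0,0],-1]]'
python3 - <<'E'
from h import *
plan(550.5,-280.5,6,-39)
Rt,t=pose(); z=Rt.T@np.array([0,0,-1.]); print("levelling turn units",np.degrees(np.cross([0,0,1],z))/6)
E
```

```text
clock: 19.73
position: [0.579, -0.2943, 0.1397]
ee_rot: [-0.012, 0.948, -0.318, -0.013]
contact_force: [-0.6, 0.2, -0.2]
width: 0.0857
gripper_force: 0.0
yaw -37.1 pos [ 579.  -294.3  139.7] tilt 2.03 | turn 0.32 shift [-26.4   9.1 134.6]
levelling turn units [-0.14215308  0.30777577  0.        ]
```

```bash
python3 -m handwheel '[[[0,0,0],[-0.14,0.31,0],-1],[[0,0,0],[0,0,0.3],-1],[[0,0,0],[0,0,0],-1],[[0,0,0],[0,0,0],-1]]'
python3 - <<'E'
from h import *
plan(550.5,-280.5,6,-39)
Rt,t=pose(); z=Rt.T@np.array([0,0,-1.]); print("levelling turn units",np.degrees(np.cross([0,0,1],z))/6)
E
```

```text
clock: 20.23
position: [0.5795, -0.2959, 0.14]
ee_rot: [0.0, 0.943, -0.333, 0.001]
contact_force: [0.0, 0.3, 0.3]
width: 0.085
gripper_force: 0.0
yaw -38.9 pos [ 579.5 -295.9  140. ] tilt 0.08 | turn 0.01 shift [-32.5   6.3 133.9]
levelling turn units [-0.00188978 -0.01350338  0.        ]
```

```bash
python3 -m handwheel '[[[-32,6,0],[0,0,0],-1],[[0,0,45],[0,0,0],-1],[[0,0,40],[0,0,0],-1],[[0,0,30],[0,0,0],-1],[[0,0,17],[0,0,0],-1],[[0,0,0],[0,0,0],-1],[[0,0,0],[0,0,0],1],[[0,0,0],[0,0,0],1],[[0,0,0],[0,0,0],1],[[0,0,0],[0,0,0],1]]' 60; python3 -c "
from h import *
plan(663.5,86.6,24,-4)"
```

```text
clock: 21.48
position: [0.5519, -0.2813, 0.0094]
ee_rot: [0.001, 0.943, -0.333, 0.002]
contact_force: [0.1, -0.0, 6.1]
width: 0.041
gripper_force: 63.6
yaw -39.0 pos [ 551.9 -281.3    9.4] tilt 0.25 | turn -5.83 shift [  85.7 -374.7  -15.1]
```

```bash
python3 -m handwheel '[[[0,0,-40],[0,0,0],1],[[0,0,-50],[0,0,0],1],[[0,0,-50],[0,0,0],1],[[0,0,0],[0,0,-0.83],1],[[0,0,0],[0,0,-0.83],1],[[0,0,0],[0,0,-0.83],1],[[0,0,0],[0,0,-0.83],1],[[0,0,0],[0,0,-0.83],1],[[0,0,0],[0,0,-0.83],1],[[0,0,0],[0,0,-0.83],1],[[10,-42,0],[0,0,0],1],[[10,-42,0],[0,0,0],1],[[10,-42,0],[0,0,0],1],[[10,-42,0],[0,0,0],1],[[10,-42,0],[0,0,0],1],[[10,-42,0],[0,0,0],1],[[10,-42,0],[0,0,0],1],[[10,-42,0],[0,0,0],1],[[6,-39,0],[0,0,0],1],[[0,0,0],[0,0,0],1]]'; python3 -m handwheel '[[[0,0,0],[0,0,0],1],[[0,0,0],[0,0,0],1]]'
python3 - <<'E'
from h import *
plan(663.5,86.6,25.4,-4)
Rt,t=pose(); z=Rt.T@np.array([0,0,-1.]); print("levelling turn units",np.degrees(np.cross([0,0,1],z))/6)
E
```

```text
clock: 23.98
position: [0.663, 0.0905, 0.1468]
ee_rot: [-0.0, 0.999, -0.034, -0.0]
contact_force: [-0.4, -1.2, -1.2]
width: 0.0407
gripper_force: 62.6
clock: 24.22
position: [0.6629, 0.0862, 0.1474]
ee_rot: [0.001, 0.999, -0.036, 0.0]
contact_force: [0.9, -0.5, -3.0]
width: 0.0409
gripper_force: 62.6
yaw -4.2 pos [662.9  86.2 147.4] tilt 0.08 | turn -0.03 shift [  0.5  -0.6 122. ]
levelling turn units [ 0.01196735 -0.00404951  0.        ]
```

```bash
python3 -m handwheel '[[[0,0,45],[0,0,0],1],[[0,0,40],[0,0,0],1],[[0,0,20],[0,0,0],1],[[0,0,9],[0,0,0],1],[[0,0,5],[0,0,0],1],[[0,0,3],[0,0,0],1],[[0,0,0],[0,0,0],1],[[0,0,0],[0,0,0],1]]'; python3 -c "
from h import *
plan(663.5,86.6,25.4,-4)"
```

```text
clock: 25.22
position: [0.6639, 0.0873, 0.0264]
ee_rot: [0.0, 0.999, -0.036, 0.001]
contact_force: [-0.1, -0.5, -1.7]
width: 0.0411
gripper_force: 62.6
yaw -4.1 pos [663.9  87.3  26.4] tilt 0.15 | turn -0.01 shift [-0.3  0.7  1. ]
```

```bash
python3 -m handwheel '[[[0,0,1],[0,0,0],1],[[0,0,0],[0,0,0],-0.35],[[0,0,0],[0,0,0],-0.35],[[0,0,0],[0,0,0],-0.35],[[0,0,-40],[0,0,0],-0.35],[[0,0,-50],[0,0,0],-0.35],[[0,0,-45],[0,0,0],-0.35],[[0,0,0],[0,0,0],-0.35],[[0,0,0],[0,0,0],-0.35]]'
python3 - <<'E'
from h import *
c=cam("top"); im=vision.get_image("top")
blobs(im,c,"blue",.030,(350,210,500,350))
plan(437,-398.7,150,-36.6)
E
```

```text
clock: 26.35
position: [0.6627, 0.0874, 0.1592]
ee_rot: [0.0, 0.999, -0.036, 0.0]
contact_force: [-1.4, -0.3, -1.0]
width: 0.0578
gripper_force: 0.0
blue px [453. 304.] a 379.5 c [ 436.5 -398.7] size [37.8 57.1] yaw -36.7
yaw -4.1 pos [662.2  87.3 158.3] tilt 0.1 | turn 5.42 shift [108.9 524.5   9. ]
```

```bash
python3 -m handwheel '[[[0,0,0],[0,0,0.9],-1],[[0,0,0],[0,0,0.9],-1],[[0,0,0],[0,0,0.9],-1],[[0,0,0],[0,0,0.9],-1],[[0,0,0],[0,0,0.9],-1],[[0,0,0],[0,0,0.92],-1],[[9,44,0],[0,0,0],-1],[[9,44,0],[0,0,0],-1],[[9,44,0],[0,0,0],-1],[[9,44,0],[0,0,0],-1],[[9,44,0],[0,0,0],-1],[[9,44,0],[0,0,0],-1],[[9,44,0],[0,0,0],-1],[[9,44,0],[0,0,0],-1],[[9,44,0],[0,0,0],-1],[[9,44,0],[0,0,0],-1],[[9,44,0],[0,0,0],-1],[[9,40,0],[0,0,0],-1],[[0,0,0],[0,0,0],-1],[[0,0,0],[0,0,0],-1]]'
python3 - <<'E'
from h import *
im=vision.get_image("wrist"); c=cam("wrist")
blobs(im,c,"blue",.030,None,400,7)
plan(436.8,-398.7,7,-36.7)
E
```

```text
clock: 28.9
position: [0.4369, -0.3966, 0.1583]
ee_rot: [-0.001, 0.949, -0.314, -0.001]
contact_force: [0.0, -0.1, 0.1]
width: 0.0851
gripper_force: 0.0
blue px [288. 198.] a 1581.5 c [ 437.2 -399. ] size [35.3 53.1] yaw -36.5
yaw -36.6 pos [ 437.2 -396.3  158.6] tilt 0.1 | turn 0.02 shift [  1.3   2.4 151.6]
```

```bash
python3 -m handwheel '[[[1,2,50],[0,0,0],-1],[[0,0,45],[0,0,0],-1],[[0,0,35],[0,0,0],-1],[[0,0,20],[0,0,0],-1],[[0,0,0],[0,0,0],-1],[[0,0,0],[0,0,0],1],[[0,0,0],[0,0,0],1],[[0,0,0],[0,0,0],1],[[0,0,0],[0,0,0],1]]' 60; python3 -c "
from h import *
plan(650.8,-85.7,24,-4)"
```

```text
clock: 30.08
position: [0.438, -0.4007, 0.0113]
ee_rot: [0.001, 0.949, -0.314, 0.002]
contact_force: [0.2, 0.3, 5.8]
width: 0.0409
gripper_force: 63.4
yaw -36.6 pos [ 438.  -400.7   11.3] tilt 0.25 | turn -5.44 shift [ 190.3 -329.   -12.9]
```

```bash
python3 -m handwheel '[[[0,0,-40],[0,0,0],1],[[0,0,-50],[0,0,0],1],[[0,0,-50],[0,0,0],1],[[0,0,0],[0,0,-0.9],1],[[0,0,0],[0,0,-0.9],1],[[0,0,0],[0,0,-0.9],1],[[0,0,0],[0,0,-0.9],1],[[0,0,0],[0,0,-0.9],1],[[0,0,0],[0,0,-0.94],1],[[21,-37,0],[0,0,0],1],[[21,-37,0],[0,0,0],1],[[21,-37,0],[0,0,0],1],[[21,-37,0],[0,0,0],1],[[21,-37,0],[0,0,0],1],[[21,-37,0],[0,0,0],1],[[21,-37,0],[0,0,0],1],[[21,-37,0],[0,0,0],1],[[22,-33,0],[0,0,0],1],[[0,0,0],[0,0,0],1],[[0,0,0],[0,0,0],1]]'
python3 - <<'E'
from h import *
plan(650.8,-85.7,27,-4)
Rt,t=pose(); z=Rt.T@np.array([0,0,-1.]); print("levelling turn units",np.degrees(np.cross([0,0,1],z))/6)
E
```

```text
clock: 32.58
position: [0.6486, -0.0851, 0.1493]
ee_rot: [0.001, 0.999, -0.034, -0.0]
contact_force: [-0.5, 0.1, -0.9]
width: 0.0403
gripper_force: 62.4
yaw -4.0 pos [648.6 -85.1 149.3] tilt 0.08 | turn 0.01 shift [  2.3   0.3 122.3]
levelling turn units [ 0.01242637  0.00487445 -0.        ]
```

```bash
python3 -m handwheel '[[[2,0,45],[0,0,0],1],[[0,0,40],[0,0,0],1],[[0,0,20],[0,0,0],1],[[0,0,9],[0,0,0],1],[[0,0,5],[0,0,0],1],[[0,0,3],[0,0,0],1],[[0,0,0],[0,0,0],1],[[0,0,0],[0,0,0],1]]'; python3 -c "
from h import *
plan(650.8,-85.7,27,-4)"
```

```text
clock: 33.58
position: [0.652, -0.0851, 0.0285]
ee_rot: [0.001, 0.999, -0.035, 0.001]
contact_force: [-0.1, 1.3, -1.0]
width: 0.0405
gripper_force: 62.4
yaw -4.0 pos [652.  -85.1  28.5] tilt 0.15 | turn 0.01 shift [-1.1  0.7  1.5]
```

Release, then back off and check all three packs from the top camera.

```bash
python3 -m handwheel '[[[-1,0,2],[0,0,0],1],[[0,0,0],[0,0,0],-0.35],[[0,0,0],[0,0,0],-0.35],[[0,0,0],[0,0,0],-0.35],[[0,0,-40],[0,0,0],-0.35],[[0,0,-50],[0,0,0],-0.35],[[0,0,-45],[0,0,0],1],[[-60,0,0],[0,0,0],1],[[-60,0,0],[0,0,0],1],[[-60,0,0],[0,0,0],1],[[-60,0,0],[0,0,0],1],[[-40,0,0],[0,0,0],1],[[0,0,0],[0,0,0],1],[[0,0,0],[0,0,0],1]]'
python3 - <<'E'
from h import *
c=cam("top"); im=vision.get_image("top")
cv2.imwrite("pics/t3.png",cv2.resize(im[165:345,180:350],None,fx=3.3,fy=3.3,interpolation=2))
w=vision.get_image("wrist"); cv2.imwrite("pics/w5.png",w)
plan(450,30,100,-4)
for n,(x,y) in dict(white=(669.5,172.8),red=(663.4,86.8),blue=(650.8,-85.7)).items(): print(n,"expected centre crop px",(proj(c,[x/1e3,y/1e3,.046])-[180,165])*3.3)
E
```

```text
clock: 35.33
position: [0.3722, -0.0659, 0.161]
ee_rot: [0.001, 0.999, -0.035, 0.002]
contact_force: [0.3, -0.2, -0.6]
width: -0.0
gripper_force: 0.0
yaw -4.0 pos [372.6 -65.9 160.7] tilt 0.16 | turn 0.01 shift [  70.3 -101.1   60.8]
white expected centre crop px [ 91.60088269 114.91822866]
red expected centre crop px [212.07807493 125.06389483]
blue expected centre crop px [454.72205407 146.00281096]
```

View pics/t3.png

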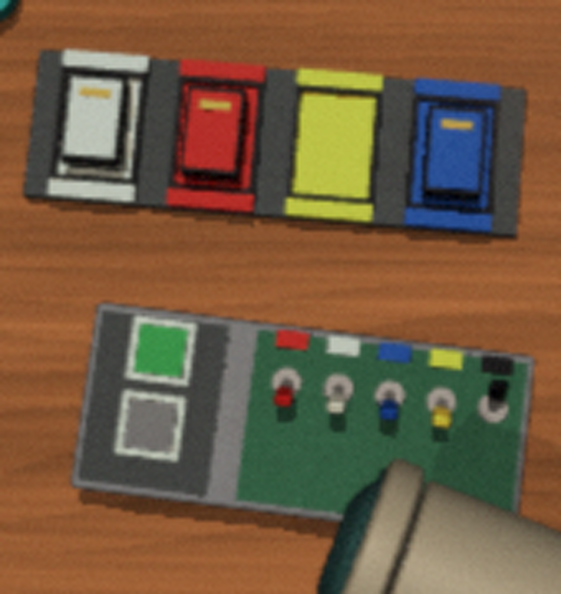

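View pics/w5.png

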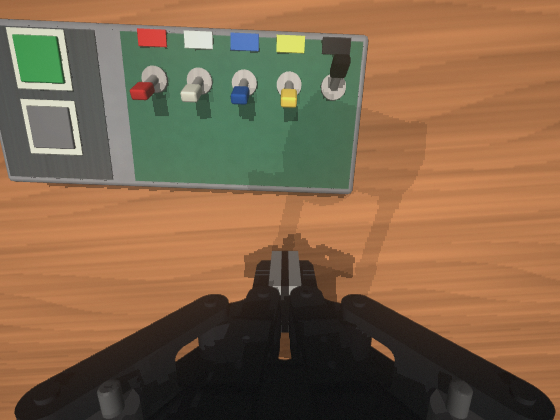

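All three packs sit flat in their cradles near the expected centres: crop (94,118), (213,130), (455,147). The toggles in the wrist view are red (143,91), white (190,93), blue (240,96) and yellow (289,98).

Run:
```python
from h import *
c=cam("wrist"); im=cv2.imread("pics/w5.png")
P=[ray(c,p,.074)*1000 for p in[(143,91),(190,93),(240,96),(289,98)]]
print(np.round(P,1))
k=np.polyfit([p[1] for p in P],[p[0] for p in P],1); yaw=-np.degrees(np.arctan(k[0])); print("yaw",yaw)
print("green/grey key wrist",ray(c,(39,58),.044)*1000,ray(c,(52,127),.044)*1000)
t=cam("top"); print("keys top",[ray(t,(180+u/3.3,165+v/3.3),.044)*1000 for u,v in((162,350),(150,427))])
x=np.array([np.cos(np.radians(-4)),np.sin(np.radians(-4))])
for n,p in zip("rwb",P):
    q=p[:2]-x*(8.7+33); print(n,"start",q.round(1)); plan(q[0],q[1],62,-4)
```

```text
[[472.3  27.4  74. ]
 [468.7  -5.7  74. ]
 [464.3 -41.1  74. ]
 [460.5 -76.   74. ]]
yaw -6.561771924007798
green/grey key wrist [505.14321038 116.53353283  44.        ] [453.40492098 121.5457153   44.        ]
keys top [array([503.58049262, 117.50704115,  44.        ]), array([450.40205704, 124.10294235,  44.        ])]
r start [430.7  30.3]
yaw -4.0 pos [372.6 -65.9 160.7] tilt 0.16 | turn 0.01 shift [  51.  -100.1   98.8]
w start [427.1  -2.8]
yaw -4.0 pos [372.6 -65.9 160.7] tilt 0.16 | turn 0.01 shift [ 49.7 -66.8  98.8]
b start [422.7 -38.2]
yaw -4.0 pos [372.6 -65.9 160.7] tilt 0.16 | turn 0.01 shift [ 47.7 -31.2  98.8]
```

Run:
```python
from h import *
a=np.radians(-6.3); x=np.array([np.cos(a),np.sin(a)])
for p in((472.3,27.4),(468.7,-5.7),(464.3,-41.1)):
    q=p-x*38.7; plan(q[0],q[1],62,-6.3)
```

```text
yaw -4.0 pos [372.6 -65.9 160.7] tilt 0.16 | turn 0.39 shift [  49.9 -103.7   98.8]
yaw -4.0 pos [372.6 -65.9 160.7] tilt 0.16 | turn 0.39 shift [ 49.9 -70.4  98.8]
yaw -4.0 pos [372.6 -65.9 160.7] tilt 0.16 | turn 0.39 shift [ 49.4 -34.8  98.8]
```

```bash
python3 -m handwheel '[[[0,0,0],[0,0,0.39],1],[[49,-35,0],[0,0,0],1],[[0,0,50],[0,0,0],1],[[0,0,40],[0,0,0],1],[[0,0,9],[0,0,0],1],[[0,0,0],[0,0,0],1],[[15,0,0],[0,0,0],1],[[10,0,0],[0,0,0],1],[[8,0,0],[0,0,0],1],[[7,0,0],[0,0,0],1],[[6,0,0],[0,0,0],1],[[4,0,0],[0,0,0],1],[[0,0,0],[0,0,0],1],[[0,0,0],[0,0,0],1]]'
```

```text
clock: 37.17
position: [0.4731, -0.0415, 0.0614]
ee_rot: [0.0, 0.998, -0.055, 0.0]
contact_force: [-1.7, 0.2, -0.5]
width: 0.0
gripper_force: 0.8
```

```bash
python3 -m handwheel '[[[-30,0,0],[0,0,0],1],[[-30,0,0],[0,0,0],1],[[-30,0,0],[0,0,0],1],[[-30,0,-20],[0,0,0],1],[[0,0,0],[0,0,0],1]]';  python3 - <<'E'
from h import *
w=vision.get_image("wrist"); cv2.imwrite("pics/w6.png",w)
a=np.radians(-6.3); x=np.array([np.cos(a),np.sin(a)])
for p in((468.7,-5.7),(472.3,27.4)):
    q=p-x*38.7; plan(q[0],q[1],62,-6.3)
E
```

```text
clock: 37.8
position: [0.3538, -0.0283, 0.0824]
ee_rot: [0.001, 0.998, -0.055, 0.002]
contact_force: [0.1, -0.9, 0.3]
width: -0.0001
gripper_force: 0.0
yaw -6.3 pos [355.4 -28.8  82.3] tilt 0.36 | turn -0.01 shift [ 71.3 -35.4  20.6]
yaw -6.3 pos [355.4 -28.8  82.3] tilt 0.36 | turn -0.01 shift [ 71.2 -68.7  20.6]
```

View pics/w6.png

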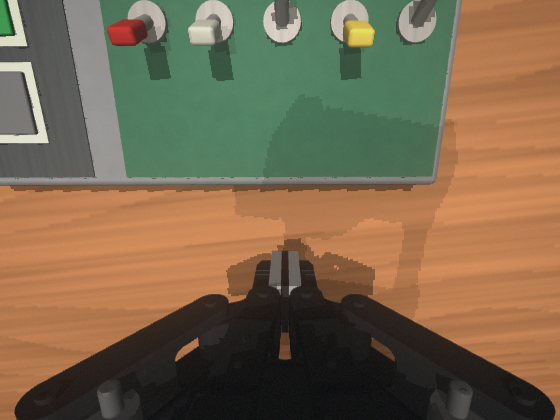

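Blue is over: its lever at (282,12) now leans away, like the black one. White and red next.

```bash
python3 -m handwheel '[[[30,-35,0],[0,0,0],1],[[40,0,20],[0,0,0],1],[[15,0,0],[0,0,0],1],[[10,0,0],[0,0,0],1],[[8,0,0],[0,0,0],1],[[7,0,0],[0,0,0],1],[[6,0,0],[0,0,0],1],[[6,0,0],[0,0,0],1],[[2,0,0],[0,0,0],1],[[0,0,0],[0,0,0],1],[[-30,0,0],[0,0,0],1],[[-24,0,0],[0,0,0],1],[[0,0,0],[0,0,0],1],[[0,0,0],[0,0,0],1]]'
python3 - <<'E'
from h import *
a=np.radians(-6.3); x=np.array([np.cos(a),np.sin(a)])
q=(472.3,27.4)-x*38.7; plan(q[0],q[1],62,-6.3)
E
```

```text
clock: 39.6
position: [0.4299, -0.0017, 0.062]
ee_rot: [0.001, 0.998, -0.055, 0.002]
contact_force: [0.9, 1.4, 0.7]
width: 0.0001
gripper_force: 0.0
yaw -6.3 pos [429.9  -1.7  62. ] tilt 0.29 | turn -0.0 shift [  0.3 -33.6  -0. ]
```

```bash
python3 -m handwheel '[[[0,-33,0],[0,0,0],1],[[0,0,0],[0,0,0],1],[[15,0,0],[0,0,0],1],[[10,0,0],[0,0,0],1],[[8,0,0],[0,0,0],1],[[7,0,0],[0,0,0],1],[[6,0,0],[0,0,0],1],[[6,0,0],[0,0,0],1],[[2,0,0],[0,0,0],1],[[0,0,0],[0,0,0],1],[[-30,0,0],[0,0,0],1],[[-30,0,0],[0,0,0],1],[[-40,0,-40],[0,0,0],1],[[0,0,-40],[0,0,0],1],[[0,0,0],[0,0,0],1],[[0,0,0],[0,0,0],1]]'
python3 - <<'E'
from h import *
w=vision.get_image("wrist"); t=vision.get_image("top")[245:335,195:345]
cv2.imwrite("pics/w7.png",np.vstack([w[:260],cv2.resize(t,(560,336),interpolation=2)]))
plan(504,117,90,-6.3)
E
```

```text
clock: 41.6
position: [0.386, 0.0365, 0.1414]
ee_rot: [0.0, 0.998, -0.055, 0.001]
contact_force: [0.1, 0.3, -0.2]
width: 0.0001
gripper_force: 0.0
yaw -6.3 pos [385.1  36.6 140.5] tilt 0.05 | turn -0.0 shift [109.4 -93.   50.4]
```

View pics/w7.png

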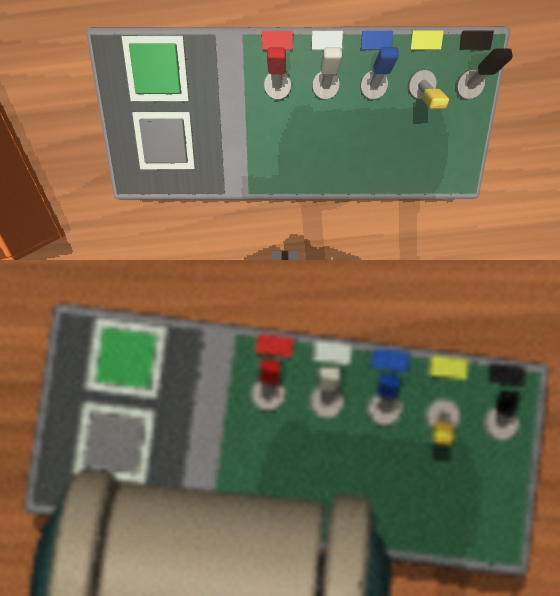

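The red, white and blue levers all lean away as far as the black one, and yellow stays off. Next I'll approach the green key.

```bash
python3 -m handwheel '[[[36,-31,0],[0,0,0],1],[[36,-31,0],[0,0,0],1],[[37,-31,0],[0,0,0],1],[[0,0,40],[0,0,0],1],[[0,0,30],[0,0,0],1],[[0,0,18],[0,0,0],1],[[0,0,3],[0,0,0],1],[[0,0,0],[0,0,0],1],[[0,0,0],[0,0,0],1]]'; python3 -c "
from h import *
plan(504,117,44,-6.3)"
```

```text
clock: 42.82
position: [0.5048, 0.117, 0.0511]
ee_rot: [0.0, 0.998, -0.055, 0.001]
contact_force: [0.7, -0.1, -0.1]
width: -0.0002
gripper_force: 0.0
yaw -6.3 pos [504.8 117.   51.1] tilt 0.15 | turn -0.0 shift [-0.8  0.1  7.1]
```

```bash
python3 -m handwheel '[[[0,0,3],[0,0,0],1],[[0,0,2],[0,0,0],1],[[0,0,1],[0,0,0],1],[[0,0,0.5],[0,0,0],1],[[0,0,0.5],[0,0,0],1],[[0,0,0],[0,0,0],1]]'
```

```text
clock: 43.58
position: [0.504, 0.117, 0.0437]
ee_rot: [0.0, 0.998, -0.055, 0.001]
contact_force: [-0.8, -0.0, 2.7]
width: 0.0002
gripper_force: 1.4
```

```bash
python3 -m handwheel '[[[0,0,0.7],[0,0,0],1],[[0,0,0],[0,0,0],1]]'; python3 -m handwheel '[[[0,0,0.5],[0,0,0],1],[[0,0,0],[0,0,0],1]]'
```

```text
clock: 43.82
position: [0.504, 0.1169, 0.0433]
ee_rot: [0.0, 0.998, -0.055, 0.001]
contact_force: [-1.4, 0.2, 7.3]
width: -0.0001
gripper_force: 3.1
clock: 44.08
position: [0.504, 0.1169, 0.043]
ee_rot: [0.0, 0.998, -0.055, 0.001]
contact_force: [-2.7, -0.6, 8.3]
width: 0.0004
gripper_force: 4.0
```

```bash
python3 -m handwheel '[[[0,0,0.6],[0,0,0],1],[[0,0,0],[0,0,0],1],[[0,0,0],[0,0,0],1],[[0,0,0],[0,0,0],1]]'; python3 -m handwheel '[[[0,0,0.2],[0,0,0],1],[[0,0,0],[0,0,0],1],[[0,0,0],[0,0,0],1],[[0,0,0],[0,0,0],1],[[0,0,0],[0,0,0],1]]'
```

```text
clock: 44.58
position: [0.504, 0.1169, 0.0427]
ee_rot: [0.0, 0.998, -0.055, 0.001]
contact_force: [-2.6, 0.4, 9.7]
width: -0.0002
gripper_force: 5.1
clock: 45.2
position: [0.504, 0.1169, 0.0426]
ee_rot: [0.0, 0.998, -0.055, 0.001]
contact_force: [-3.1, -0.2, 10.3]
width: 0.0
gripper_force: 5.5
```

```bash
python3 -m handwheel '[[[0,0,-10],[0,0,0],1],[[0,0,-40],[0,0,0],1],[[0,0,-50],[0,0,0],1],[[-60,0,-20],[0,0,0],1],[[-60,0,0],[0,0,0],1],[[-60,0,0],[0,0,0],1],[[0,0,0],[0,0,0],1],[[0,0,0],[0,0,0],1]]'
python3 - <<'E'
from h import *
cv2.imwrite("pics/t4.png",cv2.resize(vision.get_image("top")[160:345,70:350],(800,529),interpolation=2))
E
```

```text
clock: 46.2
position: [0.3268, 0.137, 0.1616]
ee_rot: [0.0, 0.998, -0.055, 0.002]
contact_force: [1.1, -0.4, 0.1]
width: 0.0002
gripper_force: 0.0
```

View pics/t4.png

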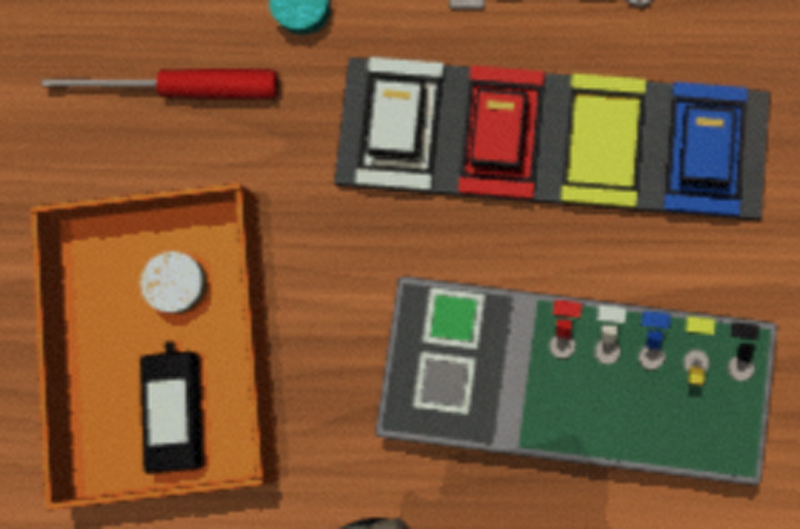

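The final view shows the packs seated at (395,117), (502,125) and (708,138). The red, white and blue toggles are on, with the tin (172,282) and adapter (170,410) flat in the crate. Handing in.

```bash
python3 -c "
from rig import manip
print(manip.sign_off())"
```

```text
the job is handed in; nothing more can be done
None
```

I handed the job in at about 46 s, with no verdict shown: red, white and blue packs in their cradles, their three toggles on, tin and adapter in the crate, and the green key held at about 10 N for roughly a second.

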